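Fix a shelf sign in its quarter-turn display base

TASK

Take the green sign out of the rack and fix it in the display base: pass its T-foot down through the slot, press it down against the spring, turn it a quarter turn the way it will go (a hidden stop lets it turn one way only; feel which) and let it rise into its lock. Leave it standing upright and locked, released, and leave the orange sign and everything else on the counter where they are.

Things in the scene. Friction and masses are not known exactly. Their poses are not given: they have to be found in the camera images.
- green_sign: Sign to be fixed: rigid, symmetric, about 0.3 kg, 131 mm tall, green panel with white emblems, upright in the rack. Origin: centre of its T-foot's underside; z up the stem, x along foot and panel width, y panel thickness. Steel foot 60 (x) x 14 (y) mm, z 0 to 14 (lowest 3 mm narrowed to 54 x 10). Stem 13 mm thick to z 56, bracket 50 x 12 mm to z 61; panel above.
- panel_top (a point): Middle of the top edge of the green panel (sign z = 131 mm), axes as the sign's. The panel is 110 mm (x) by 12 mm (y), sign z 61 to 131 mm; grip it here from above, across its thickness, firmly (100 N does no harm; a light grip lets it swing).
- orange_sign: The same kind of sign with an orange panel and black dots, in the rack's other pocket; bystander.
- rack: Fixed dark wooden rack, 150 x 160 mm, 42 mm high; origin under its centre. Two open-topped pockets, 70 x 17 mm, 32 mm deep (floor at z = 10 mm), lie along its x axis at y = -45 and +45 mm; each sign stands in one of them, which one differs, and comes out straight up.
- base: Fixed display base: dark wooden box 160 x 160 mm, 70 mm high, bright metal cover 8 mm thick; origin under its centre, z up. Slot through the cover's middle: 64 mm along base x, 18 mm across. A hidden stop under the cover lets the foot turn from the slot one way only, a quarter turn and 4 degrees; the other way it stops after 4 degrees. Which way is free varies and must be felt.
- slot (a point): Centre of the slot's mouth, at the top of the cover plate (70 mm above the table); axes as base.
- spring (a point): Centre of the sprung pad's top at rest, 54 mm above the base's underside. An inserted foot (whose top is then still in the slot) rests on it; pushing it down takes 6 N at first, rising to 15 N where the pad bottoms, 18 mm lower (36 mm).
- lock (a point): Where the foot's underside centre ends when locked, 48 mm above the base's underside. 6 mm deep ridges hang under the cover; the foot turns only with its underside below 42 mm. Let go after a quarter turn (within 5 degrees) it rises into a 20 mm wide groove along base y. Let go part-way it stays sprung up under the ridges, upright, and can be gripped again.
- die: Red die, 45 mm cube; bystander; origin at the centre of its underside.
- pawn: Yellow wooden pawn, 56 mm wide, 100 mm tall; bystander; origin at the centre of its underside.
- card_game: Blue card-game box, 100 x 70 x 25 mm; bystander; origin at the centre of its underside.
- tile_game: Red game box, 130 x 100 x 40 mm; bystander; origin at the centre of its underside.
- mug: Blue mug, 80 mm wide, 90 mm tall; bystander; origin at the centre of its underside.
- tape: Brown roll of tape, 90 mm wide, 24 mm tall; bystander; origin at the centre of its underside.
Not all that is in view belongs to the job. Of the things that look like the green_sign, the middle-sized one is meant.

How it is judged (in metres and radians):
On the way:
1. the green sign's foot is through the slot, pressed down below the lock ridges (horizontal distance between green_sign and base below 0.01 m and z of green_sign in the frame of base below 0.0425 m), for 0.1 s.
At the end, for the whole second after the job is handed in: The green sign stands still and upright (within 0.1 rad) in the base, its foot a quarter turn from the slot (within 0.12 rad) and risen into the lock groove (underside 45 to 51.5 mm above the base's underside), its stem within 10 mm of the slot's centre (horizontal distance between green_sign and base below 0.01 m and z of green_sign in the frame of base between 0.045 and 0.0515 m and angle between the x axis of green_sign and the y axis of base, either way round below 0.12 rad and angle between green_sign's own z axis and vertical below 0.1 rad and linear speed of green_sign below 0.02 m/s); the robot touches nothing.
It fails at once if the orange sign is moved by more than 30 mm (distance of orange_sign from where it was at the start of the episode above 0.03 m).
It fails at once if another thing on the counter is moved by more than 30 mm (distance of any of die, pawn, card_game, tile_game, mug, tape from where it was at the start of the episode above 0.03 m).
It also fails if it takes over 67 s, if anything falls off the work surface, if the arm or the gripper's body presses on something with over 40 N, if the wrist force passes 120 N, or if a joint passes its speed limit or range.

ROBOT

A 7-joint arm with a two-finger parallel gripper is mounted at the origin on the work surface. World frame = base frame: x ahead of the robot, y to its left, z up, the work surface at z = 0. Lengths are in mm, angles in rad, forces in N, time in s.
With the tool pointing down it reaches from about 425 to 1025 mm from the base axis. Payload 3.6 kg.
Tool frame: the origin (TCP) lies at the very end of the fingers, on their centre line; the grasp point (between the pads) lies env.pinch_z behind it (env.pinch_z is the distance from the TCP to the grasp point, in mm); z points along the fingers, y is the direction in which the jaws open and shut (so a half turn about z gives the same grasp; the last joint's range is limited). The gripper opens to 85 mm and grips with 20 to 120 N. Pads are 22 mm wide; open, the fingers measure 114 mm over their backs; the gripper's body (76 mm by 85 mm) begins 54 mm behind the grasp point. The pads swing forward as they close: fully open they stand 13 mm farther back than shut.
Start: joints at [-1.315, 0.591, 0.048, 1.609, -0.033, 0.943, -0.034], TCP at [248.46, 681.1, 231.302] pointing down, gripper open.
Joint ranges: [-2.69, 2.69], [-0.47, 2.24], [-1.27, 1.36], [0.19, 2.51], [-1.53, 4.68], [0.08, 2.07], [-3.09, 3.09]. Speed limits (rad/s): [2.57, 2.57, 3.14, 3.14, 3.14, 3.14, 3.14].

INTERFACE

Orientations are given as a unit quaternion [x, y, z, w].
In Python, from station import env, vision, finish_job gives the robot as it stands. The module is installed in compiled form; this text tells all that it offers.
- The arm moves only by the tool step_arm, never from a script. Its argument "series" is a list that holds one entry, the list of rows, each a list of 6 numbers: the shift along the tool's x, y, z in mm, then the turn, a rotation vector about the tool's x, y, z in rad. In form: [[[tx, ty, tz, rx, ry, rz], ...]]. A call has 1 to 20 rows; each row is the pose to reach, as a shift and turn from the pose measured when the call began, along the tool's axes at that moment; what a row does not reach only later rows make up. A row lasts 1/10 s, in which the tool goes at most 50 mm and 8.59 degrees, less where a joint would pass 70% of its speed; a pose out of reach is approached as far as the arm can. A call with a gripper value outside its range is refused whole. "claw" is the opening, from 0 (shut) to 1 (fully open), set as the call begins (left out, the last holds). The fingers move at their own pace and stop on an object; "squeeze" is the grip in N (left out, the last holds). Time passes only in rows, so rows that repeat a pose let the fingers close. It gives the time, the measured TCP pose, the force and the opening at its end, in the units of the state.
- env.state(): the state, without advancing time (a new reading comes with each control period).
- vision.camera(name): name is "scene" or "top"; returns the picture (480x640x3 uint8, red, green, blue); there is no depth.
- vision.calibration(name): a dict with "fx", "fy", "cx", "cy" (pixels), "R" (3x3) and "t" (3): a world point X has camera coordinates R X + t. Camera axes: x right, y down, z forward; pixel columns grow to the right and rows downward; lengths in mm; the calibration is good to about 2 mm. A picture is of the moment at which its call begins. calibration takes no time and is no camera call.
- finish_job(): hands the job in, once; it reports no verdict.
Trained networks look in the newest picture that a camera, given by its name, has taken for a name from the list of things; names that differ only in an ending like _2 or _b are one class to them, and where a whole thing is asked for, a point or a joint stands for the part that bears it (a point fixed in the world has none). Each returns a list of dicts, best first, with "p" (0 to 1); they miss things now and then, are a little off and sometimes report something else, mostly with a low value. They report only what shows in the picture. A call takes as long as a camera call. They do not tell look-alikes from the thing itself.
- vision.look_for(thing, camera): "box" ([left, top, right, bottom] in pixels, round what is visible of it).
- vision.place_of(thing, camera): "at" ([column, row] in pixels: a listed point, or the origin of a listed thing).
The state is a dict: "t": time; "joint_pos": joint angles; "qd": joint speeds; "joint_efforts": joint torques, N m; "ee_pos": TCP position; "eef_rot": TCP orientation; "force": force on the tool from outside, world axes, zero at the start; "wrist_torque": the same for the moment, N m; "grip_width": finger opening in mm.
Only numpy, scipy, OpenCV 4.12 (cv2) and the standard library are available. Lean on these libraries where they do the work, as an engineer would, in place of code of your own. Each camera call takes 0.05 s, during which the arm holds its last target. There are 200 camera calls.

## Working session

There is one attempt and no reset: what is moved stays moved. The work goes in short steps, Python scripts to look and compute and a tool call to move; the robot and the scene stay as the last step left them, time stands still between calls to the robot, and variables do not carry over. Pictures are saved under pics/ and viewed, about 8 in all and at most 12, crops included, and the job is handed in when it is done.

Besides the shell and the picture viewer there is one more tool, called after ">>>" by a JSON object that holds its "op" and its "data", one argument or row to a line. step_arm: Moves the arm, as the interface text tells. Its arguments: {"type":"object","properties":{"series":{"type":"array"},"claw":{"type":"number"},"squeeze":{"type":"number"}},"required":["series"]}

```bash
mkdir -p pics; cat > h.py <<'E'
import numpy as np, cv2
from station import env, vision
def ray(name,px):
    c=vision.calibration(name); R=np.array(c["R"]);t=np.array(c["t"])
    d=R.T@np.array([(px[0]-c["cx"])/c["fx"],(px[1]-c["cy"])/c["fy"],1]); return -R.T@t,d
def onz(name,px,z):
    o,d=ray(name,px); return (o+d*(z-o[2])/d[2]).round(1)
def proj(name,X):
    c=vision.calibration(name); p=np.array(c["R"])@np.array(X,float)+np.array(c["t"])
    return (round(c["fx"]*p[0]/p[2]+c["cx"],1),round(c["fy"]*p[1]/p[2]+c["cy"],1))
def tri(pa,pb):
    o1,d1=ray("scene",pa);o2,d2=ray("top",pb)
    A=np.stack([d1,-d2],1);s=np.linalg.lstsq(A,o2-o1,rcond=None)[0]
    a=o1+s[0]*d1;b=o2+s[1]*d2;return ((a+b)/2).round(1),np.linalg.norm(a-b).round(1)
def save(name,f,crop=None,k=1):
    im=vision.camera(name)
    if crop: l,t,r,b=crop; im=im[t:b,l:r]
    im=cv2.resize(im,None,fx=k,fy=k,interpolation=cv2.INTER_CUBIC)
    cv2.imwrite("pics/"+f,im[:,:,::-1])
E
python3 - <<'E'
from h import *
save("scene","s1.png");save("top","t1.png")
print(env.pinch_z,env.state())
for c in("scene","top"):
  o,_=ray(c,(0,0));print(c,o.round(0))
  for n in("green_sign","orange_sign","rack","base"): print(c,n,[([round(x) for x in d["box"]],round(d["p"],2)) for d in vision.look_for(n,c)][:4])
  for n in("panel_top","slot","green_sign","rack","base"): print(c,n,[(np.round(d["at"],1).tolist(),round(d["p"],2)) for d in vision.place_of(n,c)][:4])
E
```

```text
18.700000000000003 {'t': 0.1, 'joint_pos': array([-1.31451932,  0.59205871,  0.04834382,  1.60970554, -0.03326798,
        0.94270298, -0.03367294]), 'qd': array([-0.00157508, -0.00223089, -0.00044884, -0.00203341,  0.00188895,
       -0.00148475,  0.00031264]), 'joint_efforts': array([ 4.42232704e-03, -5.49996221e+01,  1.55297086e+00, -1.98823643e+01,
        9.69477551e-03,  3.82858881e-03, -5.01103628e-06]), 'ee_pos': array([248.21323609, 680.38467968, 230.22938365]), 'eef_rot': array([ 1.73952421e-01,  9.84753514e-01, -1.03039635e-03, -9.82135748e-05]), 'force': array([-0.48406008, -1.78661613,  1.18089994]), 'wrist_torque': array([ 0.03379168, -0.00503095,  0.00874241]), 'grip_width': 85.52215008854654}
scene [1727.  643. 1041.]
scene green_sign [([480, 285, 512, 321], 0.93), ([459, 276, 487, 362], 0.75), ([408, 263, 437, 306], 0.68), ([379, 246, 406, 289], 0.25)]
scene orange_sign [([406, 262, 436, 308], 0.35)]
scene rack [([361, 282, 442, 332], 0.7)]
scene base [([234, 209, 304, 267], 0.66), ([364, 278, 442, 334], 0.53), ([481, 267, 511, 294], 0.22)]
scene panel_top [([491.7, 
[... 217 characters left out ...]
e rack [([402.3, 309.3], 0.63)]
scene base [([271.2, 244.7], 0.56)]
top [ 339.   -6. 1229.]
top green_sign [([209, 210, 229, 255], 0.97), ([142, 262, 176, 270], 0.8), ([381, 232, 452, 297], 0.6), ([135, 173, 185, 232], 0.58)]
top orange_sign [([249, 214, 261, 262], 0.86)]
top rack [([211, 217, 275, 274], 0.55)]
top base [([382, 232, 453, 295], 0.7)]
top panel_top [([150.1, 198.5], 0.86), ([220.2, 230.5], 0.83), ([150.1, 262.0], 0.61), ([486.5, 310.5], 0.53)]
top slot [([416.0, 261.9], 0.81), ([381.0, 177.4], 0.38)]
top green_sign [([225.8, 239.9], 0.79), ([166.8, 267.0], 0.79), ([173.6, 217.9], 0.73), ([486.0, 312.6], 0.31)]
top rack [([244.2, 245.1], 0.81)]
top base [([412.7, 268.2], 0.79)]
```

View pics/s1.png

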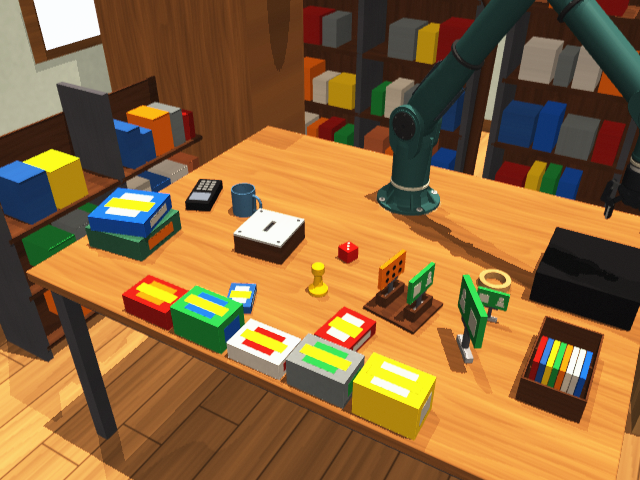

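View pics/t1.png

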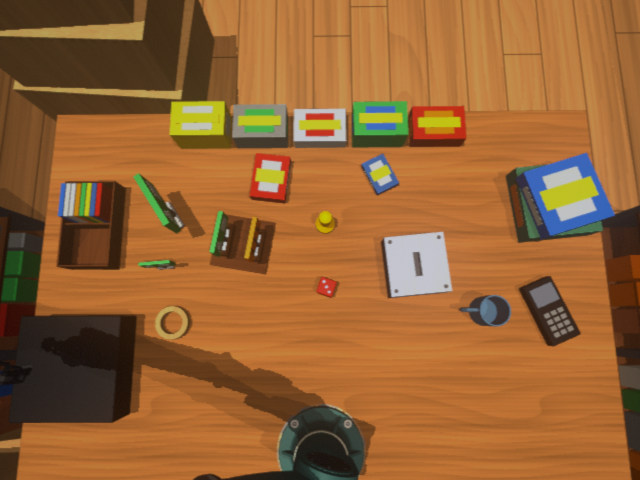

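Two views. Green look-alikes:
- Rack sign: scene (420,283), top (218,232).
- Large free-standing sign: scene (472,310), top (158,203).
- Small sign: scene (490,297), top (157,264).

I choose the rack sign because it's the middle-sized one and stands beside the orange sign at top (252,240). The base is at top (417,263).

```bash
python3 - <<'E'
from h import *
a=vision.camera("top")[200:290,195:285];b=vision.camera("top")[220:310,372:462]
s=vision.camera("scene")[235:340,355:455]
f=lambda i:cv2.resize(i,(400,400),interpolation=cv2.INTER_CUBIC)
cv2.imwrite("pics/c.png",np.hstack([f(a),f(b)])[:,:,::-1])
for z in(42,): print("rack",onz("top",(244.2,245.1),0))
print("slot",tri((266.6,224.1),(416.0,261.9)),onz("top",(416,261.9),70),onz("scene",(266.6,224.1),70))
print("ptop",tri((420,271.9),(220.2,230.5)),onz("top",(220.2,230.5),141),onz("scene",(420,271.9),141))
# segmentation
from cv2 import minAreaRect
im=vision.camera("top");hsv=cv2.cvtColor(im,cv2.COLOR_RGB2HSV)
def blob(m,box,n):
    k=np.zeros(m.shape,np.uint8);l,t,r,bb=box;k[t:bb,l:r]=m[t:bb,l:r]
    N,L,S,C=cv2.connectedComponentsWithStats(k);i=1+np.argmax(S[1:,4]);ys,xs=np.nonzero(L==i)
    q=minAreaRect(np.stack([xs,ys],1).astype(np.float32));print(n,S[i],q,cv2.boxPoints(q).round(1).tolist());return q
g=((hsv[...,0]>45)&(hsv[...,0]<80)&(hsv[...,1]>120)).astype(np.uint8)
blob(g,(200,200,245,265),"green")
m=((hsv[...,1]<60)&(hsv[...,2]>120)).astype(np.uint8)
q=blob(m,(370,220,465,310),"cover")
print([onz("top",p,70).tolist() for p in cv2.boxPoints(q)],onz("top",q[0],70))
d=((hsv[...,2]<110)).astype(np.uint8);q=blob(d,(405,240,430,285),"slot")
print([onz("top",p,70).tolist() for p in cv2.boxPoints(q)],onz("top",q[0],70))
E
```

```text
rack [548.4 215.    0. ]
slot (array([ 489.4, -258.2,   77.4]), np.float64(5.9)) [ 488.9 -257.1   70. ] [ 480.2 -268.5   70. ]
ptop (array([561.5, 257.2, 136.8]), np.float64(9.0)) [562.3 252.  141. ] [564.4 262.8 141. ]
green [210 211  13  42 198] ((216.0341339111328, 231.50729370117188), (4.609640598297119, 42.1851921081543), 12.094757080078125) [[209.39999389648438, 251.60000610351562], [218.1999969482422, 210.39999389648438], [222.6999969482422, 211.39999389648438], [213.89999389648438, 252.60000610351562]]
cover [ 384  232   68   65 3518] ((417.5594177246094, 264.09405517578125), (60.39875793457031, 62.38883590698242), 84.2894058227539) [[383.5, 237.10000610351562], [445.6000061035156, 230.89999389648438], [451.6000061035156, 291.0], [389.5, 297.20001220703125]]
[[556.4, -172.8, 70.0], [572.6, -340.4, 70.0], [411.4, -347.1, 70.0], [395.8, -183.7, 70.0]] [ 483. -261.   70.]
slot [415 253   7  22  77] ((417.7899475097656, 263.52996826171875), (21.637470245361328, 4.242640495300293), 81.8698959350586) [[414.20001220703125, 253.10000610351562], [418.3999938964844, 252.5], [421.3999938964844, 273.8999938964844], [417.20001220703125, 274.5]]
[[512.6, -253.3, 70.0], [514.1, -264.5, 70.0], [456.7, -270.1, 70.0], [455.2, -258.9, 70.0]] [ 484.5 -261.7   70. ]
```

View pics/c.png

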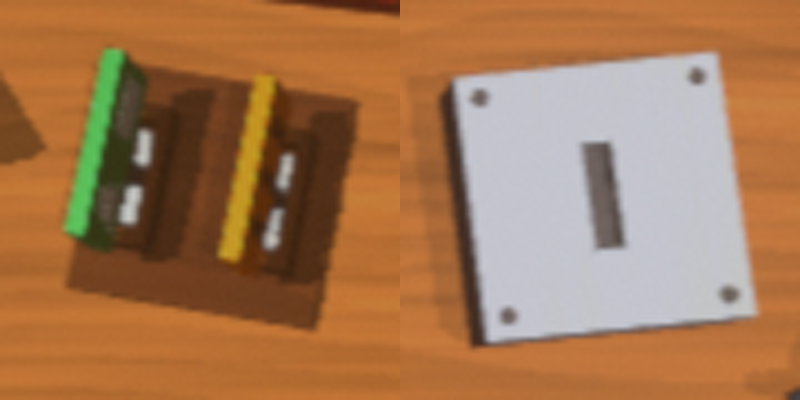

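```bash
cat > m.py <<'E'
from h import *
def cen(g,c,r=5,thr=0):
    x,y=[int(round(v)) for v in c];w=g[y-r:y+r+1,x-r:x+r+1].astype(float)
    w=np.clip(np.percentile(w,70)-w-thr,0,None);yy,xx=np.mgrid[y-r:y+r+1,x-r:x+r+1];return ((w*xx).sum()/w.sum(),(w*yy).sum()/w.sum())
E
python3 - <<'E'
from m import *
im=vision.camera("top");g=im.max(2)
sc=[cen(g,(372+x/4.444-.5,220+y/4.444-.5),4,15) for x,y in((480,97),(697,76),(729,294),(508,316))]
P=np.array([onz("top",p,70) for p in sc]);print(P.tolist(),"ctr",P.mean(0))
# base x axis (slot long dir)
for a,b in((3,0),(2,1),(1,0),(2,3)):
    d=P[b]-P[a];print(np.degrees(np.arctan2(d[1],d[0])).round(2),np.linalg.norm(d).round(1))
x=np.mgrid[240:286,405:430];w=np.clip(170.-g[240:286,405:430],0,None);y0,x0=(w*x[0]).sum()/w.sum(),(w*x[1]).sum()/w.sum()
cyy=(w*(x[0]-y0)**2).sum();cxy=(w*(x[0]-y0)*(x[1]-x0)).sum();cxx=(w*(x[1]-x0)**2).sum()
th=.5*np.arctan2(2*cxy,cyy-cxx);print("slot px",x0,y0,"ctr",onz("top",(x0,y0),70))
a=onz("top",(x0-12*np.sin(th),y0-12*np.cos(th)),70)-onz("top",(x0+12*np.sin(th),y0+12*np.cos(th)),70);print("slot yaw",np.degrees(np.arctan2(a[1],a[0])))
# green top
hsv=cv2.cvtColor(im,cv2.COLOR_RGB2HSV);m=(hsv[...,0]>45)&(hsv[...,0]<80)&(hsv[...,1]>120)&(hsv[...,2]>110)
m[:200]=0;m[265:]=0;m[:,:203]=0;m[:,240:]=0
ys,xs=np.nonzero(m);W=np.array([onz("top",(u,v),141)[:2] for u,v in zip(xs,ys)]);c=W.mean(0)
for _ in range(1):
    e,v=np.linalg.eigh(np.cov(W.T));d=v[:,1]*np.sign(v[0,1]);pr=(W-c)@d
print("green ctr",c,"mid",c+d*(pr.max()+pr.min())/2,"yaw",np.degrees(np.arctan2(d[1],d[0])),"len",np.ptp(pr),"wid",np.ptp((W-c)@v[:,0]))
# rack corners & scene-view check
s=lambda zx,zy:(195+zx/4.444-.5,200+zy/4.444-.5)
R=np.array([onz("top",s(*p),42) for p in((137,62),(357,100),(314,330),(66,288))]);print("rack",R.tolist(),(R[0]+R[2])/2)
from scipy.spatial.transform import Rotation as Ro
st=env.state();print(Ro.from_quat(st["eef_rot"]).as_matrix().round(4).tolist(),st["ee_pos"])
print("scene proj of panel top & slot",proj("scene",[*c,141]),proj("scene",P.mean(0)))
save("scene","s2.png",(355,235,455,335),5)
E
```

```text
[[nan, nan, nan], [554.5, -556.4, 70.0], [428.1, -568.2, 70.0], [400.8, -439.7, 70.0]] ctr [nan nan nan]
nan nan
5.33 126.9
nan nan
101.99 131.4
slot px 417.5206863880409 263.45152121275925 ctr [ 484.7 -261.    70. ]
slot yaw 5.835439774646368
green ctr [559.60473684 262.80421053] mid [560.2822819  262.68765198] yaw -9.761088992812745 len 108.38928428274403 wid 11.707939851834293
rack [[631.3, 262.9, 42.0], [606.1, 123.9, 42.0], [461.8, 148.1, 42.0], [488.3, 301.7, 42.0]] [546.55 205.5   42.  ]
[[-0.9395, 0.3427, 0.0], [0.3427, 0.9395, -0.0], [-0.0001, -0.0, -1.0]] [248.45943081 681.08904187 231.30267393]
scene proj of panel top & slot (np.float64(420.7), np.float64(270.9)) (np.float64(nan), np.float64(nan))m.py:4: RuntimeWarning: invalid value encountered in scalar divide
  w=np.clip(np.percentile(w,70)-w-thr,0,None);yy,xx=np.mgrid[y-r:y+r+1,x-r:x+r+1];return ((w*xx).sum()/w.sum(),(w*yy).sum()/w.sum())
```

>>> {"op": "step_arm", "data": {
  "series": [
    [[-22, -14, 0, 0, 0, 0.148], [-44, -29, 0, 0, 0, 0.296], [-65, -43, 0, 0, 0, 0.444], [-87, -57, 0, 0, 0, 0.593], [-109, -72, 0, 0, 0, 0.741], [-131, -86, 0, 0, 0, 0.889], [-153, -100, 0, 0, 0, 1.037], [-174, -114, 0, 0, 0, 1.185], [-196, -129, 0, 0, 0, 1.333], [-218, -143, 0, 0, 0, 1.482], [-240, -157, 0, 0, 0, 1.63], [-262, -172, 0, 0, 0, 1.778], [-283, -186, 0, 0, 0, 1.926], [-305, -200, 0, 0, 0, 2.074], [-327, -215, 0, 0, 0, 2.222], [-349, -229, 0, 0, 0, 2.37], [-371, -243, 0, 0, 0, 2.519], [-392, -257, 0, 0, 0, 2.667], [-414, -272, 0, 0, 0, 2.815], [-436, -286, 0, 0, 0, 2.963]]
  ],
  "claw": 1,
  "squeeze": 100
}}

```text
t: 3.3
ee_pos: [560.5, 262.5, 231.5]
eef_rot: [0.996, -0.088, 0.0, -0.0]
force: [1.3, 0.4, 0.2]
grip_width: 85.6
```

```bash
cat >> h.py <<'E'
from scipy.spatial.transform import Rotation as Ro
def to(target,yaw=None):
    """print shift in tool axes and rz to bring TCP to target with tool y at yaw deg"""
    s=env.state();R=Ro.from_quat(s["eef_rot"]).as_matrix();cur=np.degrees(np.arctan2(R[1,1],R[0,1]))
    out=(R.T@(np.array(target,float)-s["ee_pos"])).round(1)
    dz=None if yaw is None else round(-np.radians((yaw-cur+180)%360-180),3)
    print("t",s["t"],"ee",s["ee_pos"].round(1),"toolyaw",cur.round(2),"F",s["force"].round(1),"w",s["grip_width"].round(1),"j7",s["joint_pos"][6].round(2),"tilt",R[:,2].round(4),"-> shift",out,"rz",dz)
E
python3 - <<'E'
from h import *
to([560,263,105],-99.8)
save("top","t2.png",(170,180,290,280),6)
E
```

```text
Traceback (most recent call last):
  File "h.py", line 26, in to
    print("t",s["t"],"ee",s["ee_pos"].round(1),"toolyaw",cur.round(2),"F",s["force"].round(1),"w",s["grip_width"].round(1),"j7",s["joint_pos"][6].round(2),"tilt",R[:,2].round(4),"-> shift",out,"rz",dz)
                                                                                                  ^^^^^^^^^^^^^^^^^^^^^
AttributeError: 'float' object has no attribute 'round'
```

```bash
sed -i 's/s\["grip_width"\].round(1)/round(float(s["grip_width"]),1)/' h.py; python3 - <<'E'
from h import *
to([560,263,105],-99.8)
save("scene","s3.png",(360,190,480,290),6)
print(proj("scene",[560,263,141]),proj("scene",env.state()["ee_pos"]))
E
```

```text
t 3.3 ee [560.5 262.5 231.5] toolyaw -100.12 F [1.3 0.4 0.2] w 85.6 j7 -1.7 tilt [ 1.e-04  5.e-04 -1.e+00] -> shift [ -0.6  -0.4 126.5] rz -0.006
(np.float64(420.7), np.float64(271.0)) (np.float64(421.5), np.float64(241.4))
```

View pics/s3.png

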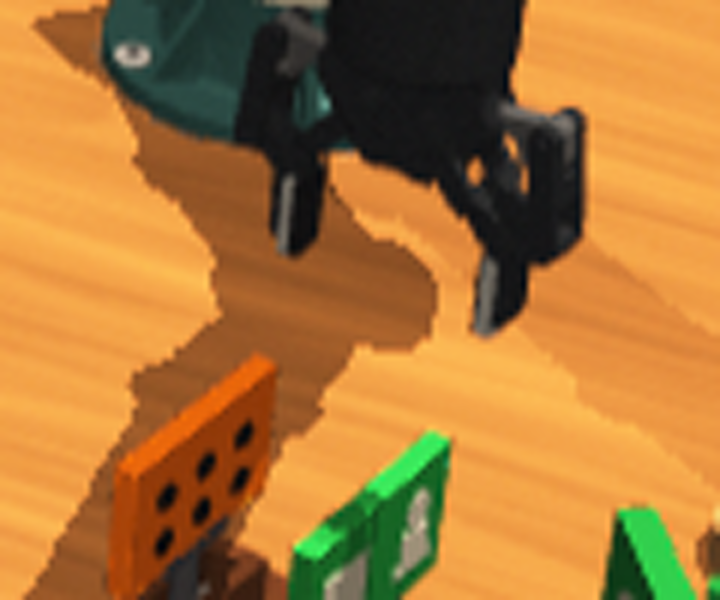

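The scene crop shows the open pads at about (408,231) and (442,244), straddling the green panel top, whose mid is near (422,273). That matches the projection, so I'm descending and gripping.

>>> {"op": "step_arm", "data": {
  "series": [
    [[-0.5, 0, 20, 0, 0, 0], [-0.5, 0, 45, 0, 0, 0], [-0.5, 0, 70, 0, 0, 0], [-0.5, 0, 90, 0, 0, 0], [-0.5, 0, 105, 0, 0, 0], [-0.5, 0, 118, 0, 0, 0], [-0.5, 0, 126, 0, 0, 0], [-0.5, 0, 126, 0, 0, 0]]
  ]
}}

```text
t: 4.15
ee_pos: [563.4, 256.9, 105.4]
eef_rot: [0.996, -0.093, 0.002, 0.002]
force: [0.3, 0.2, 0.1]
grip_width: 85.5
```

>>> {"op": "step_arm", "data": {
  "series": [
    [[0, 0, 0, 0, 0, 0], [0, 0, 0, 0, 0, 0], [0, 0, 0, 0, 0, 0], [0, 0, 0, 0, 0, 0], [0, 0, 0, 0, 0, 0], [0, 0, 0, 0, 0, 0], [0, 0, 0, 0, 0, 0], [0, 0, 0, 0, 0, 0]]
  ],
  "claw": 0,
  "squeeze": 100
}}

```text
t: 4.95
ee_pos: [564.2, 259.8, 105.9]
eef_rot: [0.996, -0.093, 0.003, -0.0]
force: [1.3, 5.0, 2.0]
grip_width: 10.6
```

```bash
python3 - <<'E'
from h import *
to([560,263,105],-99.8)
vision.camera("top")
to([560,263,105],-99.8)
s=env.state();print(s["joint_pos"].round(3),s["qd"].round(3),s["wrist_torque"])
E
```

```text
t 4.95 ee [564.2 259.8 105.9] toolyaw -100.62 F [1.3 5.  2. ] w 10.6 j7 -1.57 tilt [ 5.e-03  1.e-04 -1.e+00] -> shift [-4.8 -2.4  0.9] rz -0.014
t 5.0 ee [564.2 259.8 105.9] toolyaw -100.62 F [0.4 6.  1.6] w 11.1 j7 -1.57 tilt [ 5.e-03  1.e-04 -1.e+00] -> shift [-4.7 -2.3  0.9] rz -0.014
[-0.973  0.741  0.708  1.959 -0.734  0.712 -1.569] [ 0.001  0.001  0.    -0.001  0.002  0.001  0.002] [ 1.74929158 -0.24410458  0.10870177]
```

>>> {"op": "step_arm", "data": {
  "series": [
    [[0, 0, 0, 0, 0, 0], [0, 0, 0, 0, 0, 0], [0, 0, 0, 0, 0, 0], [-1, 0, 0, 0, 0, 0], [-2.5, 0, 0, 0, 0.005, 0], [-4.3, 0, 0, 0, 0.005, 0], [-4.3, 0, 0, 0, 0.005, 0], [-4.3, 0, 0, 0, 0.005, 0]]
  ],
  "claw": 0.5
}}

```text
t: 5.8
ee_pos: [559.9, 260.6, 105.9]
eef_rot: [0.996, -0.092, 0.005, -0.0]
force: [-0.8, -0.1, 0.8]
grip_width: 42.7
```

```bash
python3 - <<'E'
from h import *
to([560.1,260.7,105],-99.8)
E
```

```text
t 5.8 ee [559.9 260.6 105.9] toolyaw -100.61 F [-0.8 -0.1  0.8] w 42.7 j7 -1.57 tilt [ 9.9e-03 -9.0e-04 -1.0e+00] -> shift [ 0.2 -0.1  0.9] rz -0.014
```

>>> {"op": "step_arm", "data": {
  "series": [
    [[0, 0, 0.5, 0, -0.005, -0.007], [0, 0, 1, 0, -0.01, -0.014], [0, 0, 1, 0, -0.01, -0.014]]
  ]
}}

```text
t: 6.1
ee_pos: [560.2, 260.5, 104.9]
eef_rot: [0.996, -0.085, 0.0, -0.0]
force: [-1.0, 0.5, 0.4]
grip_width: 42.7
```

>>> {"op": "step_arm", "data": {
  "series": [
    [[0, 0, 0, 0, 0, 0], [0, 0, 0, 0, 0, 0], [0, 0, 0, 0, 0, 0], [0, 0, 0, 0, 0, 0], [0, 0, 0, 0, 0, 0], [0, 0, -5, 0, 0, 0], [0, 0, -15, 0, 0, 0], [0, 0, -25, 0, 0, 0], [0, 0, -40, 0, 0, 0], [0, 0, -55, 0, 0, 0], [0, 0, -70, 0, 0, 0], [0, 0, -85, 0, 0, 0], [0, 0, -105, 0, 0, 0], [0, 0, -125, 0, 0, 0], [0, 0, -145, 0, 0, 0], [0, 0, -165, 0, 0, 0], [0, 0, -170, 0, 0, 0]]
  ],
  "claw": 0,
  "squeeze": 110
}}

```text
t: 7.8
ee_pos: [561.7, 259.6, 278.0]
eef_rot: [0.996, -0.086, 0.002, -0.001]
force: [0.5, 0.2, -3.8]
grip_width: 11.1
```

```bash
python3 - <<'E'
from h import *
to([484.6,-261,275],-84.2)
E
```

```text
t 7.8 ee [561.7 259.6 278. ] toolyaw -99.86 F [ 0.5  0.2 -3.8] w 11.1 j7 -1.73 tilt [ 0.0045  0.0022 -1.    ] -> shift [ 13.2 526.1   1.5] rz -0.273
```

>>> {"op": "step_arm", "data": {
  "series": [
    [[0, 10, 0, 0, 0, 0], [1, 30, 0, 0, 0, -0.02], [2, 60, 0, 0, 0, -0.03], [2, 90, 0, 0, 0, -0.05], [3, 120, 0, 0, 0, -0.06], [4, 150, 0, 0, 0, -0.08], [5, 180, 0, 0, 0, -0.1], [5, 210, 0, 0, 0, -0.11], [6, 240, 0, 0, 0, -0.13], [7, 270, 0, 0, 0, -0.14], [8, 300, 0, 0, 0, -0.16], [8, 330, 0, 0, 0, -0.17], [9, 360, 0, 0, 0, -0.19], [10, 390, 0, 0, 0, -0.2], [11, 420, 0, 0, 0, -0.22], [11, 450, 0, 0, 0, -0.23], [12, 480, 0, 0, 0, -0.25], [13, 505, 0, 0, 0, -0.265], [13, 520, 0, 0, 0, -0.273], [13, 526, 0, 0, 0, -0.273]]
  ]
}}

```text
t: 9.8
ee_pos: [481.9, -263.3, 275.9]
eef_rot: [0.999, 0.048, 0.001, -0.001]
force: [-0.2, -0.3, -3.0]
grip_width: 10.8
```

```bash
python3 - <<'E'
from h import *
to([484.6,-261,275],-84.2)
vision.camera("top");to([484.6,-261,225],-84.2)
E
```

```text
t 9.8 ee [ 481.9 -263.3  275.9] toolyaw -84.48 F [-0.2 -0.3 -3. ] w 10.8 j7 -0.62 tilt [ 0.0024  0.0015 -1.    ] -> shift [ 2.9 -2.1  1. ] rz -0.005
t 9.85 ee [ 482.2 -263.3  276.1] toolyaw -84.47 F [-0.6 -0.3 -3.3] w 10.9 j7 -0.62 tilt [ 0.0029  0.0013 -1.    ] -> shift [ 2.4 -2.  51.1] rz -0.005
```

>>> {"op": "step_arm", "data": {
  "series": [
    [[1, -1, 20, 0, 0, 0], [2, -2, 45, -0.001, -0.002, -0.005], [2.5, -2, 70, -0.001, -0.002, -0.005], [2.5, -2, 85, -0.001, -0.002, -0.005], [2.5, -2, 95, -0.001, -0.002, -0.005], [2.5, -2, 97, -0.001, -0.002, -0.005], [2.5, -2, 97, -0.001, -0.002, -0.005]]
  ]
}}

```text
t: 10.55
ee_pos: [485.0, -261.0, 179.3]
eef_rot: [0.999, 0.051, 0.001, 0.0]
force: [0.1, -0.7, -3.1]
grip_width: 10.4
```

```bash
python3 - <<'E'
from h import *
to([484.6,-261,175],-84.2)
save("scene","s4.png",(215,120,335,270),4)
a=cv2.imread("pics/s4.png");save("top","t4.png",(372,220,462,310),5)
b=cv2.imread("pics/t4.png");h=max(a.shape[0],b.shape[0]);p=lambda i:cv2.copyMakeBorder(i,0,h-i.shape[0],0,0,cv2.BORDER_CONSTANT)
o=np.hstack([p(a),p(b)]);o=cv2.resize(o,(800,int(o.shape[0]*800/o.shape[1])));cv2.imwrite("pics/j4.png",o);print(o.shape)
print("slot scene",[proj("scene",[484.6+u*np.cos(.102),-261+u*np.sin(.102),70]) for u in(-32,0,32)])
z=80;print("foot scene",[proj("scene",[484.6+u*np.cos(.102),-261+u*np.sin(.102),z]) for u in(-27,0,27)])
E
```

```text
t 10.55 ee [ 485.  -261.   179.3] toolyaw -84.18 F [ 0.1 -0.7 -3.1] w 10.4 j7 -0.5 tilt [ 1.3e-03 -2.0e-04 -1.0e+00] -> shift [-0.4 -0.1  4.3] rz 0.0
(516, 800, 3)
slot scene [(np.float64(272.7), np.float64(220.4)), (np.float64(267.8), np.float64(225.4)), (np.float64(262.7), np.float64(230.6))]
foot scene [(np.float64(271.8), np.float64(218.4)), (np.float64(267.6), np.float64(222.7)), (np.float64(263.4), np.float64(227.0))]
```

View pics/j4.png

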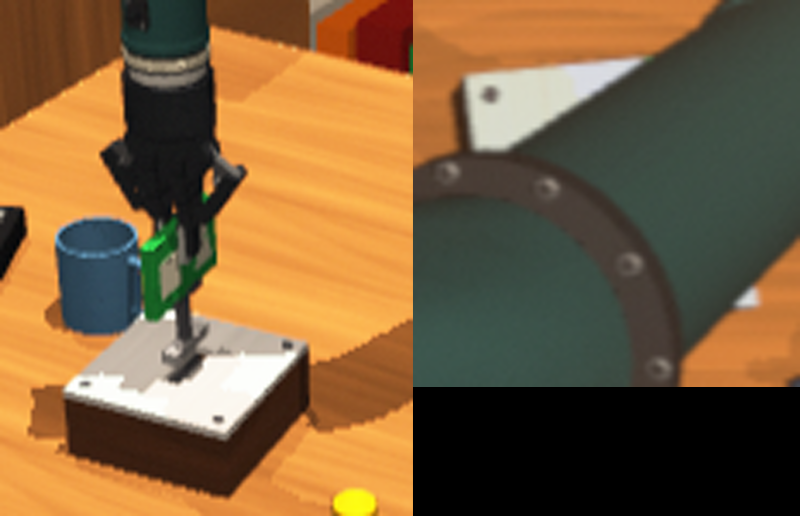

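The crop shows the foot hovering over the slot, with its centre near scene (268,221) and the slot's dark end just below it near (267,228). Descending gently now.

>>> {"op": "step_arm", "data": {
  "series": [
    [[0, 0, 4, 0, 0, 0], [0, 0, 8, 0, 0, 0], [0, 0, 11, 0, 0, 0], [0, 0, 14, 0, 0, 0], [0, 0, 17, 0, 0, 0], [0, 0, 20, 0, 0, 0], [0, 0, 20, 0, 0, 0]]
  ]
}}

```text
t: 11.35
ee_pos: [485.2, -261.2, 159.4]
eef_rot: [0.999, 0.051, 0.001, 0.0]
force: [1.1, 0.8, -3.1]
grip_width: 10.8
```

>>> {"op": "step_arm", "data": {
  "series": [
    [[0, 0, 3, 0, 0, 0], [0, 0, 6, 0, 0, 0], [0, 0, 9, 0, 0, 0], [0, 0, 12, 0, 0, 0], [0, 0, 14, 0, 0, 0], [0, 0, 14, 0, 0, 0]]
  ]
}}

```text
t: 11.95
ee_pos: [485.4, -261.3, 145.8]
eef_rot: [0.999, 0.051, 0.001, 0.0]
force: [-1.0, 0.5, 4.8]
grip_width: 10.7
```

Spring contact felt (about +8 N). Next I press below the ridges.

>>> {"op": "step_arm", "data": {
  "series": [
    [[0, 0, 3, 0, 0, 0], [0, 0, 6, 0, 0, 0], [0, 0, 9, 0, 0, 0], [0, 0, 12, 0, 0, 0], [0, 0, 13, 0, 0, 0], [0, 0, 13, 0, 0, 0]]
  ]
}}

```text
t: 12.55
ee_pos: [485.5, -261.5, 133.8]
eef_rot: [0.999, 0.051, 0.001, -0.0]
force: [-1.5, 1.0, 10.6]
grip_width: 10.9
```

```bash
python3 - <<'E'
from h import *
to([485,-261,132.5],-84.2);print(env.state()["wrist_torque"])
E
```

```text
t 12.55 ee [ 485.5 -261.5  133.8] toolyaw -84.2 F [-1.5  1.  10.6] w 10.9 j7 -0.44 tilt [ 0.0028  0.001  -1.    ] -> shift [-0.4 -0.5  1.3] rz -0.0
[0.54437359 0.75248425 0.05761284]
```

>>> {"op": "step_arm", "data": {
  "series": [
    [[0, 0, 1, 0, 0, -0.03], [0, 0, 1, 0, 0, -0.06], [0, 0, 1, 0, 0, -0.09], [0, 0, 1, 0, 0, -0.12], [0, 0, 1, 0, 0, -0.14], [0, 0, 1, 0, 0, -0.14]]
  ]
}}

```text
t: 13.15
ee_pos: [485.2, -260.3, 133.8]
eef_rot: [0.994, 0.113, 0.003, -0.003]
force: [-0.4, 4.0, 10.7]
grip_width: 11.0
```

```bash
python3 - <<'E'
from h import *
to([485,-261,132.5],-84.2);print(env.state()["wrist_torque"])
E
```

```text
t 13.15 ee [ 485.2 -260.3  133.8] toolyaw -76.98 F [-0.4  4.  10.7] w 11.0 j7 -0.34 tilt [ 0.005   0.0066 -1.    ] -> shift [-0.3  0.6  1.3] rz 0.126
[ 1.28605851  0.55914457 -2.08839917]
```

A −2.1 Nm reaction with the turn stalling means world CCW is blocked. Trying the other way.

>>> {"op": "step_arm", "data": {
  "series": [
    [[0, 0, 1, 0, 0, 0.06], [0, 0, 1, 0, 0, 0.12], [0, 0, 1, 0, 0, 0.18], [0, 0, 1, 0, 0, 0.24], [0, 0, 1, 0, 0, 0.3], [0, 0, 1, 0, 0, 0.34], [0, 0, 1, 0, 0, 0.34]]
  ]
}}

```text
t: 13.85
ee_pos: [486.4, -262.5, 134.5]
eef_rot: [0.998, -0.057, 0.004, -0.002]
force: [-1.0, -0.5, 10.1]
grip_width: 10.7
```

```bash
python3 - <<'E'
from h import *
to([485,-261,132.5],-174.2);print(env.state()["wrist_torque"])
E
```

```text
t 13.85 ee [ 486.4 -262.5  134.5] toolyaw -96.52 F [-1.  -0.5 10.1] w 10.7 j7 -0.59 tilt [ 0.0082  0.0031 -1.    ] -> shift [-1.6 -1.3  2. ] rz 1.356
[-0.13421465  0.408776   -0.01847217]
```

>>> {"op": "step_arm", "data": {
  "series": [
    [[-0.5, -0.5, 1, 0, 0, 0.1], [-1, -1, 1.5, 0, 0, 0.2], [-1, -1, 2, 0, 0, 0.3], [-1, -1, 2, 0, 0, 0.41], [-1, -1, 2, 0, 0, 0.52], [-1, -1, 2, 0, 0, 0.63], [-1, -1, 2, 0, 0, 0.74], [-1, -1, 2, 0, 0, 0.85], [-1, -1, 2, 0, 0, 0.96], [-1, -1, 2, 0, 0, 1.07], [-1, -1, 2, 0, 0, 1.18], [-1, -1, 2, 0, 0, 1.28], [-1, -1, 2, 0, 0, 1.34], [-1, -1, 2, 0, 0, 1.356], [-1, -1, 2, 0, 0, 1.356]]
  ]
}}

```text
t: 15.35
ee_pos: [484.5, -262.7, 134.0]
eef_rot: [0.742, -0.67, 0.002, -0.003]
force: [-3.6, 1.4, 12.7]
grip_width: 10.7
```

```bash
python3 - <<'E'
from h import *
to([485,-261,132.5],-174.2);print(env.state()["wrist_torque"])
E
```

```text
t 15.35 ee [ 484.5 -262.7  134. ] toolyaw -174.18 F [-3.6  1.4 12.7] w 10.7 j7 -1.64 tilt [ 0.0073  0.0016 -1.    ] -> shift [-1.7 -0.6  1.5] rz 0.0
[0.41454507 1.13640463 0.22360854]
```

Quarter turn reached with almost no torque. Letting it rise while still held.

>>> {"op": "step_arm", "data": {
  "series": [
    [[-1, 0, -2, 0, 0, 0], [-1.5, -0.5, -4, 0, 0, 0], [-1.5, -0.5, -6, 0, 0, 0], [-1.5, -0.5, -8, 0, 0, 0], [-1.5, -0.5, -9, 0, 0, 0], [-1.5, -0.5, -9, 0, 0, 0]]
  ]
}}

```text
t: 15.95
ee_pos: [484.4, -262.2, 143.0]
eef_rot: [0.742, -0.67, 0.003, -0.002]
force: [-2.3, -3.6, 2.7]
grip_width: 10.6
```

```bash
python3 - <<'E'
from h import *
to([485,-261,132.5],-174.2);print(env.state()["wrist_torque"])
E
```

```text
t 15.95 ee [ 484.4 -262.2  143. ] toolyaw -174.19 F [-2.3 -3.6  2.7] w 10.6 j7 -1.66 tilt [ 6.8e-03 -5.0e-04 -1.0e+00] -> shift [-1.1 -0.6 10.5] rz 0.0
[-0.72373528  0.86991103  0.15742473]
```

>>> {"op": "step_arm", "data": {
  "series": [
    [[0, 0, 0, 0, 0, 0], [0, 0, 0, 0, 0, 0], [0, 0, 0, 0, 0, 0], [0, 0, 0, 0, 0, 0], [0, 0, 0, 0, 0, 0], [0, 0, -5, 0, 0, 0], [0, 0, -15, 0, 0, 0], [0, 0, -35, 0, 0, 0], [0, 0, -60, 0, 0, 0], [0, 0, -90, 0, 0, 0], [0, 0, -120, 0, 0, 0], [0, 0, -120, 0, 0, 0]]
  ],
  "claw": 0.7
}}

```text
t: 17.15
ee_pos: [485.1, -264.5, 267.6]
eef_rot: [0.742, -0.671, 0.007, -0.003]
force: [0.4, 0.2, 0.2]
grip_width: 59.8
```

>>> {"op": "step_arm", "data": {
  "series": [
    [[10, 20, 0, 0, 0, 0], [20, 50, 0, 0, 0, 0], [30, 80, 0, 0, 0, 0], [40, 110, 0, 0, 0, 0], [60, 130, 0, 0, 0, 0], [90, 130, 0, 0, 0, 0], [120, 130, 0, 0, 0, 0], [150, 130, 0, 0, 0, 0], [180, 130, 0, 0, 0, 0], [210, 130, 0, 0, 0, 0], [240, 130, 0, 0, 0, 0], [240, 130, 0, 0, 0, 0]]
  ]
}}

```text
t: 18.35
ee_pos: [377.6, -520.4, 267.6]
eef_rot: [0.741, -0.672, 0.007, -0.001]
force: [-0.8, 0.7, -0.5]
grip_width: 60.1
```

```bash
python3 - <<'E'
from h import *
to([485,-261,132.5],-174.2)
save("scene","s5.png",(215,120,335,270),4)
a=cv2.imread("pics/s5.png");save("top","t5.png",(367,210,467,310),6)
b=cv2.imread("pics/t5.png");h=max(a.shape[0],b.shape[0]);p=lambda i:cv2.copyMakeBorder(i,0,h-i.shape[0],0,0,cv2.BORDER_CONSTANT)
o=np.hstack([p(a),p(b)]);o=cv2.resize(o,(800,int(o.shape[0]*800/o.shape[1])));cv2.imwrite("pics/j5.png",o);print(o.shape)
im=vision.camera("top");hsv=cv2.cvtColor(im,cv2.COLOR_RGB2HSV);m=(hsv[...,0]>45)&(hsv[...,0]<80)&(hsv[...,1]>120)&(hsv[...,2]>110)
k=np.zeros_like(m);k[220:310,372:465]=m[220:310,372:465];ys,xs=np.nonzero(k)
W=np.array([onz("top",(u,v),179)[:2] for u,v in zip(xs,ys)]);c=W.mean(0);e,v=np.linalg.eigh(np.cov(W.T));d=v[:,1]
print("sign",c,"yaw",np.degrees(np.arctan2(d[1],d[0])),"len",np.ptp((W-c)@d),"wid",np.ptp((W-c)@v[:,0]))
n=np.array([-np.sin(.102),np.cos(.102)])
for z in(173,179,185): print(z,[proj("scene",[*(np.array([484.6,-261])+u*n),z]) for u in(-55,55)])
E
```

```text
t 18.35 ee [ 377.6 -520.4  267.6] toolyaw -174.43 F [-0.8  0.7 -0.5] w 60.1 j7 -1.48 tilt [ 0.0121 -0.0087 -0.9999] -> shift [-249.1 -130.6  134.1] rz -0.004
(444, 800, 3)<stdin>:9: RuntimeWarning: Mean of empty slice.
  ret = ret.dtype.type(ret / rcount)
  avg = a.mean(axis, **keepdims_kw)
  ret = um.true_divide(
<stdin>:9: RuntimeWarning: Degrees of freedom <= 0 for slice
  c *= np.true_divide(1, fact)
  c *= np.true_divide(1, fact)
Traceback (most recent call last):
ValueError: not enough values to unpack (expected 2, got 0)

During handling of the above exception, another exception occurred:

Traceback (most recent call last):
numpy.linalg.LinAlgError: 0-dimensional array given. Array must be at least two-dimensional
```

View pics/j5.png

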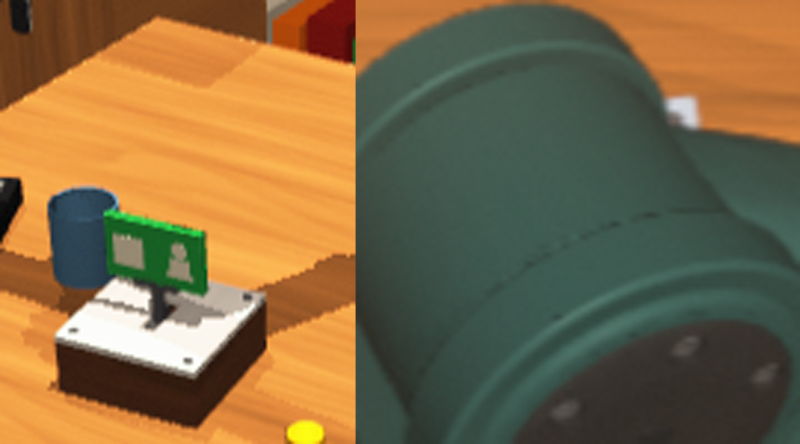

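The scene crop shows the sign upright and turned across the slot, with panel top corners near (250.5,191) and (285,199). The arm hides the top view, so I'll check numerically in the scene view.

```bash
python3 - <<'E'
from h import *
im=vision.camera("scene");hsv=cv2.cvtColor(im,cv2.COLOR_RGB2HSV);m=(hsv[...,0]>45)&(hsv[...,0]<80)&(hsv[...,1]>120)
k=np.zeros(m.shape,np.uint8);k[180:225,240:295]=m[180:225,240:295]
k=cv2.morphologyEx(k,cv2.MORPH_CLOSE,np.ones((9,9)))
# silhouette fit of the panel: x,y,z(underside),yaw
from scipy.optimize import minimize
G=cv2.resize(k*255,None,fx=4,fy=4,interpolation=cv2.INTER_LINEAR)>127
def sil(p):
    x,y,z,a=p;a=np.radians(a);pts=[]
    for u in(-55,55):
        for w in(-6,6):
            for h in(61,131):
                pts.append(proj("scene",[x+u*np.cos(a)-w*np.sin(a),y+u*np.sin(a)+w*np.cos(a),z+h]))
    q=(np.array(pts)*4+1.5);o=np.zeros(G.shape,np.uint8);cv2.fillConvexPoly(o,cv2.convexHull((q*16).round().astype(np.int32)),1,shift=4);return o>0
f=lambda p:(sil(p)^G).sum()
for p in([484.6,-261,48,95.8],[484.6,-261,38,95.8],[484.6,-261,54,95.8],[484.6,-261,48,88],[484.6,-261,48,104]): print(p,f(p),G.sum())
r=min((minimize(f,[484.6,-261,z,95.8],method="Nelder-Mead",options=dict(initial_simplex=np.array([484.6,-261,z,95.8])+np.vstack([np.zeros(4),np.diag([4,4,4,6])]))) for z in(44,50)),key=lambda r:r.fun);print("free fit",r.x.round(1),r.fun)
E
```

```text
[484.6, -261, 48, 95.8] 2427 10128
[484.6, -261, 38, 95.8] 4622 10128
[484.6, -261, 54, 95.8] 3782 10128
[484.6, -261, 48, 88] 2957 10128
[484.6, -261, 48, 104] 3209 10128
free fit [ 484.1 -260.3   46.3   94.4] 2262.0
```

>>> {"op": "step_arm", "data": {
  "series": [
    [[0, 0, -5, 0, 0, 0], [-20, -10, -10, 0, 0, 0], [-50, -20, -20, 0, 0, 0], [-90, -30, -20, 0, 0, 0], [-130, -40, -20, 0, 0, 0], [-170, -50, -20, 0, 0, 0], [-210, -60, -20, 0, 0, 0], [-250, -70, -20, 0, 0, 0], [-290, -80, -20, 0, 0, 0], [-330, -80, -20, 0, 0, 0], [-370, -80, -20, 0, 0, 0], [-410, -80, -20, 0, 0, 0], [-450, -80, -20, 0, 0, 0], [-490, -80, -20, 0, 0, 0], [-530, -80, -20, 0, 0, 0], [-570, -80, -20, 0, 0, 0], [-600, -80, -20, 0, 0, 0], [-600, -80, -20, 0, 0, 0]]
  ]
}}

```text
t: 20.35
ee_pos: [397.2, 94.2, 285.0]
eef_rot: [0.745, -0.667, 0.005, -0.003]
force: [-0.1, -0.1, 1.0]
grip_width: 59.9
```

The scene silhouette fits best at underside ≈47 mm and yaw ≈95°, which matches the lock. Final look from the top with the arm clear.

```bash
python3 - <<'E'
from h import *
save("top","t6.png");st=env.state();print(st["t"],st["force"],st["qd"].round(3).max())
im=cv2.imread("pics/t6.png")[:,:,::-1];hsv=cv2.cvtColor(np.ascontiguousarray(im),cv2.COLOR_RGB2HSV);m=(hsv[...,0]>45)&(hsv[...,0]<80)&(hsv[...,1]>120)&(hsv[...,2]>110)
k=np.zeros_like(m);k[220:310,372:465]=m[220:310,372:465];ys,xs=np.nonzero(k);print(len(xs))
W=np.array([onz("top",(u,v),179)[:2] for u,v in zip(xs,ys)]);c=W.mean(0);e,v=np.linalg.eigh(np.cov(W.T));d=v[:,1]
print("sign",c,"yaw",np.degrees(np.arctan2(d[1],d[0])),"len",np.ptp((W-c)@d),"wid",np.ptp((W-c)@v[:,0]))
E
```

```text
20.4 [-0.14630807 -0.74582721  0.05560136] 0.05
184
sign [ 485.39565217 -261.6       ] yaw 96.20125075310804 len 108.42630095387696 wid 10.620111031350604
```

View pics/t6.png

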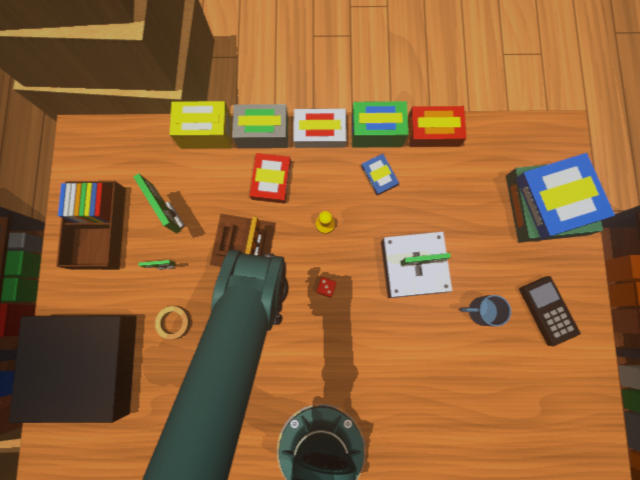

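The top view shows the sign across the slot at (425,259), the orange sign still in the rack at (252,238), and all bystanders where they were. Handing in.

```bash
python3 -c "
from station import finish_job
print(finish_job())"
```

```text
the job is handed in; nothing more can be done
None
```

The green sign is in the display base, turned a quarter turn, released, and locked as far as the camera checks can tell. I handed the job in at about 20 s of robot time, with no verdict reported.

- **How it went:** I gripped the middle-sized green sign in the rack, and regripped once because the first grip was about 4 mm off centre. I pushed its foot through the slot and pressed it against the spring to an estimated 38–39 mm. World counter-clockwise hit the stop with about 2 Nm. Clockwise was free, so I turned it a quarter turn that way, let it rise and let go.
- **Final top view:** the sign stands 1 mm from the slot's centre. Its yaw is 96.2° against the 95.8° a quarter turn calls for.
- **Final scene view:** the fit put the underside at 46–48 mm, where the lock is 48 mm, and the yaw at 94.4°. That is about 2° from the top view, but both are well within the limit. The fit was coarse, so the height is the least certain number, though the gripper's height at release also gave about 48 mm. I did not twist the sign to test the lock.
- **Bystanders:** in the last picture, the orange sign and the other things on the counter look where they were at the start. I checked that by eye only. The arm was clear and touching nothing.

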